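# Refit the vent cover of a dust filter unit

## Task

Pick up the vent cover that lies on the bench and refit it over the filter in the dust unit: with the cover tilted, hook its front lip fully under the rail into the slot, then pivot it down until the sprung catch snaps over its rear edge and it lies flat in its bay. Work gently, feeling for the contact rather than forcing it (neither the cover nor the gripper may press on the unit with more than 25 N), let go at the end, and leave the other things on the bench alone.

Things in the scene. Friction and masses are not known exactly. Their poses are not given: they have to be found in the camera images.
- cover: Loose grey plastic vent cover, about 130 g, flat on the bench, right way up. Origin: centre of the plate's underside; x from lip to rear edge, z up. Plate 110 (x) x 80 (y) x 7 thick. Front lip: tongue 50 wide, 4 thick (z 0 to 4), reaching 10 mm past the plate's front edge to x = -65. Grip rib across the middle along y: 12 thick (x -6 to 6), 52 long, z 7 to 40. Friction about 0.6.
- cover_lip (a point): Point on the cover at the middle of the lip's front lower edge (x -65, y 0, z 0 of the cover; the cover's axes).
- case: Dust filter unit: low grey case fixed to the bench, 200 (x) x 140 (y) x 40 high, a bay frame on top. Origin: centre of its underside; x from slot end to catch end, z up; at yaw 0 the slot end is nearest the robot. The bay frame (slot, ledges, rims, catch) is clamped in slotted holes: as one piece it sits up to 7 mm nearer or farther (x) and up to 5 mm higher or lower than stated; find it by feel.
- latch (a joint): Black sprung catch, 24 mm wide, in the middle of the rear rim, flat top z 68.5: travel pushed back, m (0 = forward, stop 0.009). Nose reaches x 51.6, underside z 58 to 59, 68 degree ramp above. A hooked cover let go rests on the ramp, tilted about 7 degrees; about 5 N down, 30 mm behind the rib, pushes the catch back (spring 2 to 5 N); keep pressing until flat and snapped.
- bowl: White mixing bowl, rim diameter 120, 60 high, standing on the bench; origin at the centre of its foot. Leave alone.
- bottle: Clear bottle, diameter 56, 160 high, standing; origin at the centre of its foot. Leave alone.
- putty_knife: Putty knife lying on the bench, about 250 long along its x; origin under its middle. Leave alone.
- cast: Small lumpy plaster cast, diameter 90, 110 high, standing; origin at the centre of its foot. Leave alone.
- slot (a point): Middle of the slot's mouth at floor level, frame in mid position (case x -57, y 0, z 50; case's axes). Slot: floor level with the ledge (z 50), roof 7.5 mm above it (a rail, its top 12 mm above the floor), 8 mm deep towards -x to a solid end wall, 57 wide. It admits the lip tilted up to 25 degrees, rear end up. From the mouth a flat ledge at floor level runs 27 mm towards +x.
- seat (a point): Seated cover's origin, frame in mid position (case x 0, y 0, z 50; case's axes); play 2 mm towards +x, 3.5 mm in y. Cover rests on ledges at z 50 between rims with top z 57: side rims' inner faces at y +-43.5, rear rim's at x 57.2. Beside the catch stand two posts (|y| 13.5 to 21, face x 57.5, top z 68.5). With the lip over 2.5 mm short of the slot's end, the edge lands on the catch's top.
Things that resemble listed ones, but are neither listed nor needed, are in the scene too. What is shaped like the cover but green is not meant.

How it is judged (in metres and radians):
On the way:
1. the lip is down at the slot's level at the front end of the bay while the cover is still tilted (x of cover_lip in the frame of case between -0.077 and -0.054 m and z of cover_lip in the frame of case between 0.0435 and 0.0575 m and y of cover_lip in the frame of case between -0.01 and 0.01 m and angle between the z axis of cover and the z axis of case, either way round above 0.07 rad), for 0.2 s.
At the end, for the whole second after the job is handed in: The cover lies flat in the bay (tilt under 0.03 rad, underside within 6.5 mm of the stated ledge height, origin -9 to 11.5 mm along x and within 6 mm in y of the case's, turned under 0.08 rad), the catch has sprung forward over it (pushed back under 1.5 mm), and it is at rest (z of cover in the frame of case between 0.0435 and 0.0565 m and x of cover in the frame of case between -0.009 and 0.0115 m and y of cover in the frame of case between -0.006 and 0.006 m and angle between the z axis of cover and the z axis of case, either way round below 0.03 rad and angle between the x axis of cover and the x axis of case, either way round below 0.08 rad and value of joint latch below 0.0015 m and linear speed of cover below 0.01 m/s); the robot touches nothing.
It fails at once if the cover presses on the unit with more than 25 N (contact force between cover and case above 25 N).
It fails at once if the robot presses on the unit with more than 25 N (contact force between the arm and case above 25 N).
It fails at once if the gripper presses on the unit with more than 25 N (contact force between the fingers and case above 25 N).
It fails at once if a bystander is disturbed (distance of any of bowl, bottle, putty_knife, cast from where it was at the start of the episode above 0.03 m).
It also fails if it takes over 54 s, if anything falls off the work surface, if the arm or the gripper's body presses on something with over 40 N, if the wrist force passes 120 N, or if a joint passes its speed limit or range.

## Robot

A 6-joint arm with a two-finger parallel gripper is mounted at the origin on the work surface. World frame = base frame: x ahead of the robot, y to its left, z up, the work surface at z = 0. Lengths are in mm, angles in rad, forces in N, time in s.
With the tool pointing down it reaches from about 400 to 925 mm from the base axis. Payload 12.5 kg.
Tool frame: the origin (TCP) lies on the centre line of the jaws, within the pads' length; the fingertips stand 8 mm ahead of it and the grasp point (between the pads) lies 11 mm behind it; z points along the fingers, x is the direction in which the jaws open and shut, and the axes are right-handed (so a half turn about z gives the same grasp; the last joint's range is limited). The gripper opens to 95 mm and grips with 3 to 60 N. Pads are 20 mm wide; open, the fingers measure 119 mm over their backs; the gripper's body (75 mm by 180 mm) begins 59 mm behind the grasp point.
Start: joints at [1.043, 0.491, 1.559, -0, 1.092, -0.106], TCP at [255.863, 570.246, 222.661] pointing down, gripper open.
Joint ranges: [-3.1, 3.1], [-0.84, 2.19], [0.05, 2.79], [-1.13, 4.28], [0.06, 2.93], [-2.69, 2.69]. Speed limits (rad/s): [2.22, 2.22, 2.79, 3.14, 3.14, 3.14].

## Interface

Orientations are given as [roll, pitch, yaw] about the fixed x, y, z axes, in that order (R = Rz(yaw) Ry(pitch) Rx(roll)).
In Python, from cell import env gives the robot as it stands. The module is installed in compiled form; this text tells all that it offers.
- The arm moves only by the tool send_rows, never from a script. Its argument "moves" is a list that holds one entry, the list of rows, each a list of 6 numbers: the shift along the tool's x, y, z as a fraction of full scale, then the turn, a rotation vector about the tool's x, y, z as a fraction of full scale. A call has 1 to 12 rows; each row is the pose to reach, as a shift and turn from the pose commanded when the call began, along the tool's axes at that moment; what a row does not reach only later rows make up. Full scale, the value 1, is 0.3 m for a shift and 90 degrees for a turn. A row lasts 1/12 s, in which the tool goes at most 41.7 mm and 7.16 degrees, less where a joint would pass 70% of its speed; a pose out of reach is approached as far as the arm can. A call with a number of a shift or a turn outside -1 to 1 is refused whole. A call with a gripper value outside its range is refused whole. "grip" is the gripper's target within -1 to 1 (shut at 1, half-way at 0, fully open at -1), set as the call begins (left out, the last holds). The fingers move at their own pace and stop on an object; the grip force is fixed at half the most. Time passes only in rows, so rows that repeat a pose let the fingers close. It gives the time, the measured TCP pose, the force and the opening at its end, in the units of the state.
- env.state(): the state, without advancing time (a new reading comes with each control period).
- env.read_camera(name): name is "scene" or "side" or "wrist"; returns a dict with "image" (384x512x3 uint8, red, green, blue), "mtx" (3x3 intrinsics, pixels), "distortion" ([k1, k2, p1, p2, k3] as OpenCV has them; the pictures are not rectified), "T" (4x4, takes a point from camera to world coordinates); the wrist camera has in their place "mount" (4x4, takes a point from camera to tool coordinates, whose origin is the TCP and whose axes are the tool frame's). Camera axes: x right, y up, looking along -z (the intrinsics and any distortion apply to the point x, -y, -z); pixel columns grow to the right and rows downward; lengths in mm; the calibration is good to about 2 mm. A picture is of the moment at which its call begins: read the wrist's pose just before it. There is no depth.
- env.job_done(): hands the job in, once; it reports no verdict.
Trained networks look in the newest picture that a camera, given by its name, has taken for a name from the list of things; names that differ only in an ending like _2 or _b are one class to them, and where a whole thing is asked for, a point or a joint stands for the part that bears it (a point fixed in the world has none). Each returns a list of dicts, best first, with "confidence" (0 to 1); they miss things now and then, are a little off and sometimes report something else, mostly with a low value. They report only what shows in the picture. A call takes as long as a camera call. They do not tell look-alikes from the thing itself.
- env.look_for(camera, thing): "xy" ([column, row] in pixels, amid what is visible of it).
- env.outline_of(camera, thing): "region" (384x512 bool, what is visible of it) and "xy" ([column, row] in pixels, amid what is visible of it).
The state is a dict: "t": time; "joints": joint angles; "qvel": joint speeds; "tau": joint torques, N m; "eef_pos": TCP position; "tcp_rot": TCP orientation; "ft_force": force on the tool from outside, world axes, zero at the start; "moment": the same for the moment, N m; "opening": opening from 0.0 (shut) to 1.0 (fully open).
Only numpy, scipy, OpenCV 4.12 (cv2) and the standard library are available. Lean on these libraries where they do the work, as an engineer would, in place of code of your own. Each camera call takes 0.05 s, during which the arm holds its last target. There are 200 camera calls.

## Working session

There is one attempt and no reset: what is moved stays moved. The work goes in short steps, Python scripts to look and compute and a tool call to move; the robot and the scene stay as the last step left them, time stands still between calls to the robot, and variables do not carry over. Pictures are saved under pics/ and viewed, about 8 in all and at most 12, crops included, and the job is handed in when it is done.

Besides the shell and the picture viewer there is one more tool, called as name(argument=value, ...), one argument or row to a line, values as JSON. send_rows: Moves the arm, as the interface text tells. Its arguments: {"type":"object","properties":{"moves":{"type":"array","items":{"type":"array","items":{"type":"array","items":{"type":"number"}}}},"grip":{"type":"number"}},"required":["moves"]}

```bash
mkdir -p pics; cat > h.py <<'E'
import numpy as np,cv2
from cell import env
from scipy.spatial.transform import Rotation as R
def save(name,img): cv2.imwrite('pics/'+name,img[:,:,::-1])
def px2world(c,uv,z,T=None):
    T=c['T'] if T is None else T
    T=np.array(T);u=cv2.undistortPoints(np.array(uv,float).reshape(-1,1,2),np.array(c['mtx']),np.array(c['distortion'])).reshape(-1,2)
    d=np.c_[u[:,0],-u[:,1],-np.ones(len(u))]@T[:3,:3].T;o=T[:3,3]
    return o+d*((z-o[2])/d[:,2])[:,None]
def world2px(c,P,T=None):
    T=np.array(c['T'] if T is None else T);p=(np.array(P,float).reshape(-1,3)-T[:3,3])@T[:3,:3]
    p=p*[1,-1,-1]
    return cv2.projectPoints(p,np.zeros(3),np.zeros(3),np.array(c['mtx']),np.array(c['distortion']))[0].reshape(-1,2)
def toolT(s=None):
    s=s or env.state();T=np.eye(4);T[:3,:3]=R.from_euler('xyz',s['tcp_rot']).as_matrix();T[:3,3]=s['eef_pos'];return T
E
python3 - <<'E'
from h import *
s=env.state();print(s)
ims=[]
for n in ['scene','side']:
    c=env.read_camera(n);ims.append(c['image'])
    print(n,np.round(c['T'],3).tolist(),np.round(c['mtx'],1).tolist())
    save(n+'0.png',c['image'])
    for t in ['cover','case','bowl','bottle','putty_knife','cast','latch']:
        print(t,[(np.round(d['xy']),round(d['confidence'],2)) for d in env.look_for(n,t)])
E
```

```text
{'t': 0.0, 'joints': array([ 1.04337587e+00,  4.91560920e-01,  1.55945426e+00, -3.08524761e-05,
        1.09171099e+00, -1.05629785e-01]), 'qvel': array([ 0.00059392, -0.00071891, -0.00159441, -0.00168899,  0.00039362,
       -0.00050382]), 'tau': array([ 2.75472514e-03, -6.12639999e+01, -2.58181733e+01,  6.93612196e-02,
        4.81085829e-02, -1.00339942e-04]), 'eef_pos': array([255.75261845, 570.0125001 , 222.05924766]), 'tcp_rot': array([-3.14150035e+00,  1.13007787e-03,  1.14901994e+00]), 'ft_force': array([ 0.18731829, -0.22425902, -0.3239049 ]), 'moment': array([-0.02177143, -0.0076373 ,  0.00051852]), 'opening': 0.9989999197703618}
scene [[0.61, -0.464, 0.642, 1522.213], [0.792, 0.354, -0.497, -724.533], [0.003, 0.812, 0.583, 897.165], [0.0, 0.0, 0.0, 1.0]] [[451.1, 0.0, 251.3], [0.0, 451.1, 183.4], [0.0, 0.0, 1.0]]
cover [(array([241., 163.]), 0.96), (array([330., 205.]), 0.92), (array([285., 150.]), 0.76), (array([283., 180.]), 0.72)]
case [(array([201., 200.]), 0.67)]
bowl [(array([285., 220.]), 0.68)]
bottle [(array([320., 129.]), 0.85)]
putty_knife []
cast [(array([350., 158.]), 0.96)]
latch []
side [[0.784, 0.478, -0.397, 24.523], [-0.621, 0.6, -0.504, -741.78], [-0.003, 0.642, 0.767, 1202.157], [0.0, 0.0, 0.0, 1.0]] [[426.4, 0.0, 250.8], [0.0, 426.4, 191.9], [0.0, 0.0, 1.0]]
cover [(array([192., 214.]), 0.94), (array([223., 184.]), 0.92), (array([170., 180.]), 0.78), (array([258., 156.]), 0.7)]
case [(array([263., 241.]), 0.59)]
bowl [(array([293., 179.]), 0.96)]
bottle [(array([156., 149.]), 0.76)]
putty_knife [(array([320., 301.]), 0.94), (array([264., 241.]), 0.23)]
cast [(array([202., 134.]), 0.92), (array([264., 240.]), 0.19)]
latch [(array([222., 184.]), 0.47), (array([283., 223.]), 0.39)]
```

View pics/scene0.png

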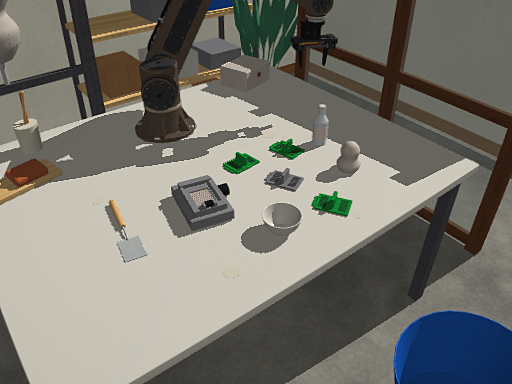

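View pics/side0.png

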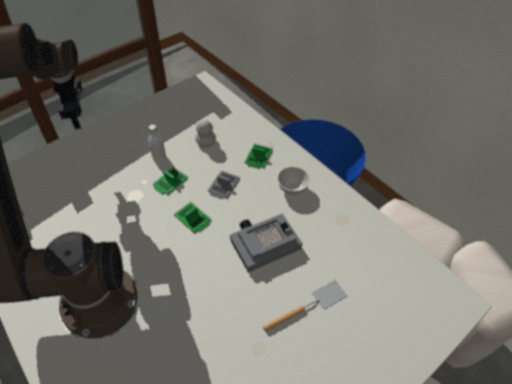

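Scene: candidates for the cover are green (241,163), green (285,150), green (330,205), grey (283,180). I choose the grey one, at side (223,184). The case is at scene (202,200) and side (265,240). Next I check both in a close crop.

```bash
python3 - <<'E'
from h import *
a=cv2.imread('pics/scene0.png');b=cv2.imread('pics/side0.png')
f=lambda i,x,y,w,h:cv2.resize(i[y:y+h,x:x+w],(400,300),interpolation=cv2.INTER_CUBIC)
cv2.imwrite('pics/crops.png',np.vstack([np.hstack([f(a,160,165,88,66),f(a,255,160,60,45)]),np.hstack([f(b,222,205,88,66),f(b,195,162,60,45)])]))
ca=env.read_camera('scene');cb=env.read_camera('side')
print(px2world(ca,[(283,180)],15),px2world(cb,[(223,184)],15),px2world(ca,[(201,200)],40),px2world(cb,[(265,241)],40))
print(px2world(ca,[(285,220)],30),px2world(cb,[(293,180)],30))
E
```

```text
[[599.78567108 124.77248269  15.        ]] [[582.77518526 132.78226102  15.        ]] [[ 553.13952596 -172.0255601    40.        ]] [[ 533.31222273 -169.17340241   40.        ]]
[[774.9059762  -19.63664104  30.        ]] [[788.44019978 -22.80716422  30.        ]]
```

View pics/crops.png

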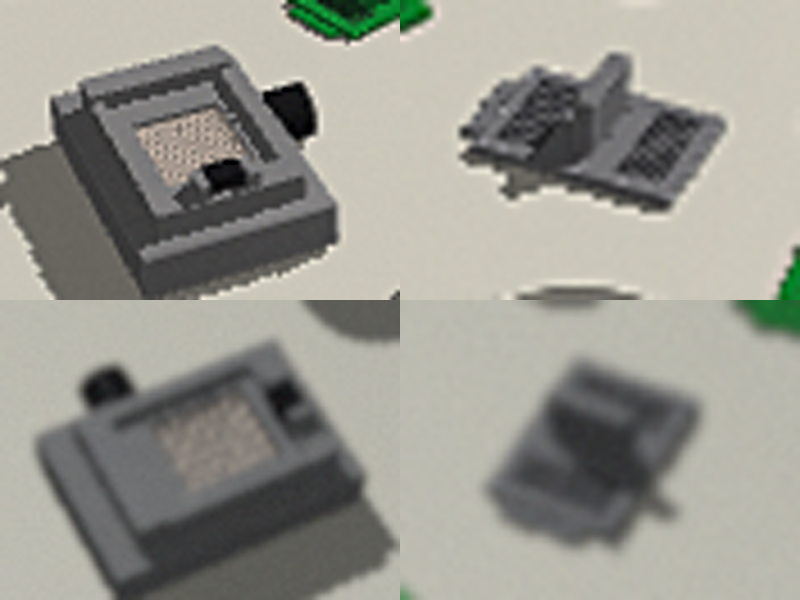

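The grey cover is at about (590,128), with its rib visible. The case is at about (543,-170), catch end away from the robot, hose port on its +y side.

send_rows(
  moves=[
    [[-0.443,0.81,-0.133,0,0,0],[-0.443,0.81,-0.133,0,0,0],[-0.443,0.81,-0.133,0,0,0],[-0.443,0.81,-0.133,0,0,0],[-0.443,0.81,-0.133,0,0,0],[-0.443,0.81,-0.133,0,0,0],[-0.443,0.81,-0.133,0,0,0],[-0.443,0.81,-0.133,0,0,0]],
  ],
)

```text
t: 1.57
eef_pos: [426.1, 346.1, 263.5]
tcp_rot: [3.14, -0.001, 1.145]
ft_force: [-1.3, -0.4, 0.2]
opening: 1.003
```

send_rows(
  moves=[
    [[-0.443,0.81,-0.133,0,0,0],[-0.443,0.81,-0.133,0,0,0],[-0.443,0.81,-0.133,0,0,0],[-0.443,0.81,-0.133,0,0,0],[-0.443,0.81,-0.133,0,0,0],[-0.443,0.81,-0.133,0,0,0],[-0.443,0.81,-0.133,0,0,0],[-0.443,0.81,-0.133,0,0,0],[-0.443,0.81,-0.133,0,0,0],[-0.443,0.81,-0.133,0,0,0]],
  ],
)

```text
t: 2.4
eef_pos: [590.0, 129.3, 302.1]
tcp_rot: [-3.141, -0.0, 1.149]
ft_force: [-0.6, 0.5, 0.1]
opening: 1.002
```

```bash
cat >> h.py <<'E'
def wrist(name=None):
    s=env.state();c=env.read_camera('wrist');c['T']=toolT(s)@np.array(c['mount'])
    if name: save(name,c['image'])
    return s,c
E
python3 - <<'E'
from h import *
s,c=wrist('w1.png');print(s['t'],s['eef_pos'],s['tcp_rot'],s['ft_force']);print(np.round(c['mount'],3),c['mtx'],c['distortion'])
d=env.outline_of('wrist','cover')
for q in d: 
    ys,xs=np.where(q['region']);print(q['confidence'],q['xy'],xs.min(),xs.max(),ys.min(),ys.max())
E
```

```text
2.4 [589.9902823  129.33976171 302.10301855] [-3.14083431e+00 -1.45981114e-05  1.14891307e+00] [-0.60797567  0.51446439  0.14572116]
[[ 1.00000e+00  1.00000e-03  0.00000e+00 -1.55000e-01]
 [ 1.00000e-03 -9.61000e-01 -2.76000e-01 -7.84220e+01]
 [-0.00000e+00  2.76000e-01 -9.61000e-01 -1.63435e+02]
 [ 0.00000e+00  0.00000e+00  0.00000e+00  1.00000e+00]] [[290.13158138   0.         252.44425705]
 [  0.         290.13158138 189.77516912]
 [  0.           0.           1.        ]] [0.01983176 0.         0.         0.         0.        ]
0.81 [176.1, 58.4] 129 222 10 103
0.8 [313.1, 26.9] 263 353 0 68
0.74 [312.3, 241.3] 286 334 214 268
0.63 [257.8, 152.2] 218 300 113 192
```

View pics/w1.png

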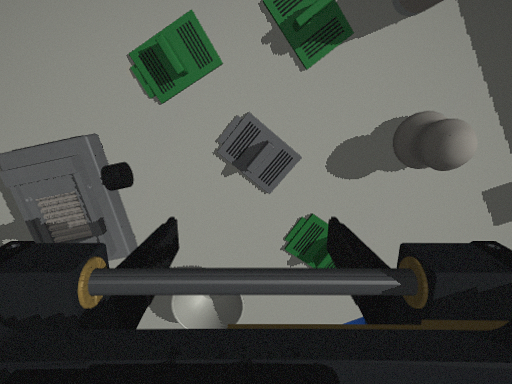

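The wrist view shows the grey cover at (258,152), its lip seemingly on the left-upper edge near (225,135). The case is at the left with the hose port at (117,176), and the green ones surround the cover. I'll fit the model silhouettes.

```bash
cat >> h.py <<'E'
from scipy.optimize import minimize
def box(x0,x1,y0,y1,z0,z1): return np.array([[x,y,z] for x in(x0,x1) for y in(y0,y1) for z in(z0,z1)],float)
COVER=[box(-55,55,-40,40,0,7),box(-65,-55,-25,25,0,4),box(-6,6,-26,26,7,40)]
CASE=[box(-100,100,-70,70,0,40)]
def mask(c,boxes,p,z=0):
    m=np.zeros((384*4,512*4),np.uint8);r=R.from_euler('z',p[2]).as_matrix()
    for b in boxes:
        q=world2px(c,b@r.T+[p[0],p[1],z])
        cv2.fillConvexPoly(m,cv2.convexHull(np.round(q*4+1.5).astype(np.int32)),1)
    return cv2.resize(m.astype(np.float32),(512,384),interpolation=cv2.INTER_AREA)
def fit(views,boxes,p0):
    def cost(v):
        p=[v[0]*10,v[1]*10,v[2]/10];s=0
        for c,reg in views:
            m=mask(c,boxes,p);s-=np.minimum(m,reg).sum()/np.maximum(m,reg).sum()
        return s/len(views)
    r=minimize(cost,[p0[0]/10,p0[1]/10,p0[2]*10],method='Nelder-Mead',options=dict(initial_simplex=np.array([[0,0,0],[1,0,0],[0,1,0],[0,0,1.5]])+[p0[0]/10,p0[1]/10,p0[2]*10],xatol=.01,fatol=1e-4))
    return r.x[0]*10,r.x[1]*10,r.x[2]/10,-r.fun
E
python3 - <<'E'
from h import *
s,c=wrist()
d=[q for q in env.outline_of('wrist','cover') if np.hypot(*(np.array(q['xy'])-[258,152]))<15]
reg=d[0]['region'].astype(np.float32);np.save('reg.npy',reg)
p=px2world(c,[(258,152)],5)[0]; P=px2world(c,[(230,133),(285,170)],5);a=np.arctan2(*(P[1]-P[0])[1::-1]);print(p,a)
for y in (a,a+np.pi): print(fit([(c,reg)],COVER,[p[0],p[1],y]))
V=[]
for n in('scene','side'):
    k=env.read_camera(n);o=env.outline_of(n,'case')
    if o: V.append((k,o[0]['region'].astype(np.float32)));print(n,o[0]['confidence'],o[0]['xy'],o[0]['region'].sum())
C2=[box(-100,100,-70,70,0,40),box(-72,63,-50,50,40,57)]
for v in V: print(fit([v],C2,[545,-170,-.2]))
print(fit(V,C2,[545,-170,-.2]))
E
```

```text
[585.30515187 141.41939464   5.        ] 0.5574731137357714
(np.float64(588.7614562131729), np.float64(141.66439754272116), np.float64(0.46378337516945367), np.float64(0.9768304824829102))
(np.float64(580.6412342408412), np.float64(137.5617700506629), np.float64(3.599032689677224), np.float64(0.9279949069023132))
scene 0.74 [201.7, 201.3] 2386
side 0.78 [262.6, 238.7] 2674
(np.float64(534.0941150126885), np.float64(-160.22262679110568), np.float64(-0.21073495484353866), np.float64(0.9319665431976318))
(np.float64(542.0215155359269), np.float64(-159.22595621319513), np.float64(-0.21643191257068137), np.float64(0.9395719766616821))
(np.float64(539.427233344146), np.float64(-160.62992226332625), np.float64(-0.21406975985836135), np.float64(0.9160197377204895))
```

send_rows(
  moves=[
    [[-0.6,0.147,0.237,0,0,0.868],[-0.6,0.147,0.237,0,0,0.868],[-0.6,0.147,0.237,0,0,0.868],[-0.6,0.147,0.237,0,0,0.868],[-0.6,0.147,0.237,0,0,0.868],[-0.6,0.147,0.237,0,0,0.868],[-0.6,0.147,0.237,0,0,0.868],[-0.6,0.147,0.237,0,0,0.868],[-0.6,0.147,0.237,0,0,0.868],[-0.6,0.147,0.237,0,0,0.868],[-0.6,0.147,0.237,0,0,0.868]],
  ],
)

```text
t: 3.72
eef_pos: [557.0, -53.4, 231.4]
tcp_rot: [-3.141, -0.0, -0.221]
ft_force: [-0.2, 0.1, 0.7]
opening: 1.001
```

send_rows(
  moves=[
    [[0.018,0.617,0.237,0,0,0],[0.018,0.617,0.237,0,0,0],[0.018,0.617,0.237,0,0,0],[0.018,0.617,0.237,0,0,0],[0.018,0.617,0.237,0,0,0],[0.018,0.617,0.237,0,0,0],[0.018,0.617,0.237,0,0,0],[0.018,0.617,0.237,0,0,0]],
  ],
)

```text
t: 4.38
eef_pos: [523.0, -235.2, 160.4]
tcp_rot: [-3.141, -0.0, -0.215]
ft_force: [0.7, 0.4, 0.1]
opening: 1.0
```

```bash
python3 - <<'E'
from h import *
s,c=wrist('w2.png');print(s['t'],s['eef_pos'],s['tcp_rot'],s['ft_force'],s['joints'])
C2=[box(-100,100,-70,70,0,40),box(-72,63,-50,50,40,57)]
for q in env.outline_of('wrist','case'):
    print(q['confidence'],q['xy'],q['region'].sum(),fit([(c,q['region'].astype(np.float32))],C2,[539,-160,-.214]))
print([(q['xy'],q['confidence']) for q in env.look_for('wrist','latch')])
cv2.imwrite('pics/w2b.png',cv2.resize(c['image'][:,:,::-1],(800,600),interpolation=cv2.INTER_CUBIC))
E
```

```text
4.3833 [ 522.95224008 -235.15023799  160.3833273 ] [-3.14135545e+00 -2.56033111e-05 -2.14702230e-01] [0.66291992 0.41048408 0.05173696] [-5.37863654e-01  4.89013867e-01  1.75676347e+00  2.98498780e-04
  8.95866391e-01 -3.23347948e-01]
0.92 [247.7, 99.0] 33951 (np.float64(538.8730173444891), np.float64(-162.68698454491255), np.float64(-0.21422568048850926), np.float64(0.9436155557632446))
[([332.9, 109.6], 0.86)]
```

View pics/w2b.png

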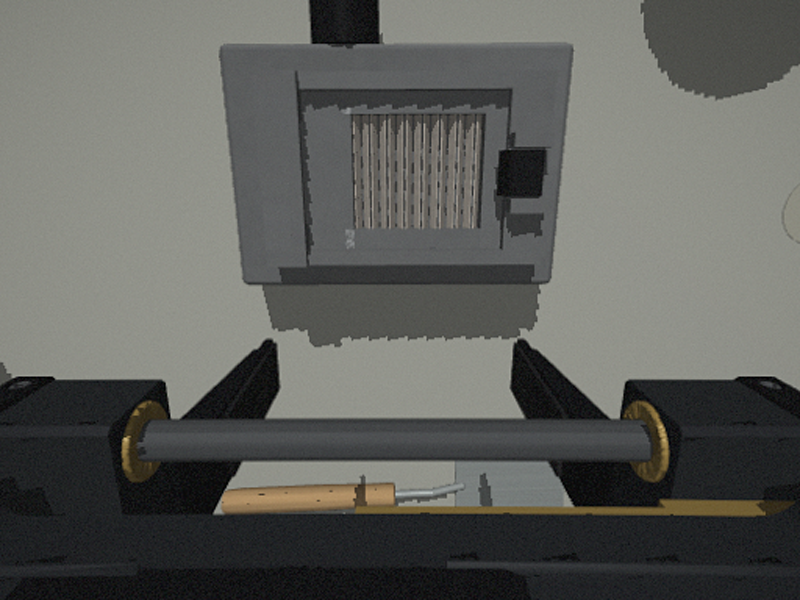

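The view shows the case from above: top-face corners (800-px scale) (221,45), (573,45), (551,283), (244,283). The catch nose is at (498,172), the rail edge runs along (298,75)-(307,262), and the putty knife is below the fingers.

```bash
python3 - <<'E'
from h import *
s,c=wrist()
k=.64
cor=np.array([(221,45),(573,45),(551,283),(244,283)])*k
W=px2world(c,cor,40);print(np.round(W,1))
m=np.array([[-100,70],[100,70],[100,-70],[-100,-70]],float)
# rigid fit
a=m-m.mean(0);b=W[:,:2]-W[:,:2].mean(0);yaw=np.arctan2((a[:,0]*b[:,1]-a[:,1]*b[:,0]).sum(),(a*b).sum());print(W.mean(0),yaw, np.hypot(*b.T))
o=W.mean(0)
Ri=R.from_euler('z',-yaw).as_matrix()
def cc(uv,z): return np.round((px2world(c,np.array(uv)*k,z)-[o[0],o[1],0])@Ri.T,1).tolist()
print('rail edge z62',cc([(297,75),(302,170),(307,262)],62))
print('catch z68.5',cc([(498,150),(498,195),(546,150),(546,197)],68.5))
print('rear rim z57',cc([(511,90),(502,245)],57))
print('side rim +y z57 ',cc([(400,89)],57),' ledge/filter z50',cc([(352,115),(352,228),(484,115),(480,228)],50))
p=R.from_euler('z',yaw).as_matrix()
for q in env.look_for('wrist','cover'): print(q['xy'])
E
```

```text
[[ 458.5  -74.7   40. ]
 [ 650.5 -116.4   40. ]
 [ 622.7 -250.7   40. ]
 [ 429.1 -208.5   40. ]]
[ 540.21388158 -162.57268513   40.        ] -0.21291713672354298 [120.02198236 119.56793119 120.69503486 120.24216447]
rail edge z62 [[-52.8, 49.9, 62.0], [-53.1, 2.0, 62.0], [-53.2, -50.1, 62.0]]
catch z68.5 [[53.8, 12.2, 68.5], [55.3, -11.3, 68.5], [79.4, 12.1, 68.5], [81.7, -12.5, 68.5]]
rear rim z57 [[61.3, 43.2, 57.0], [62.1, -41.0, 57.0]]
side rim +y z57  [[1.4, 43.9, 57.0]]  ledge/filter z50 [[-25.5, 31.6, 50.0], [-27.3, -31.7, 50.0], [48.7, 31.5, 50.0], [49.8, -31.8, 50.0]]
```

send_rows(
  moves=[
    [[0.06,-0.9,0,0,0,-0.432],[0.06,-0.9,0,0,0,-0.432],[0.06,-0.9,0,0,0,-0.432],[0.06,-0.9,0,0,0,-0.432],[0.06,-0.9,0,0,0,-0.432],[0.06,-0.9,0,0,0,-0.432],[0.06,-0.9,0,0,0,-0.432],[0.06,-0.9,0,0,0,-0.432],[0.06,-0.9,0,0,0,-0.432]],
  ],
)

```text
t: 5.38
eef_pos: [597.9, 25.9, 160.3]
tcp_rot: [3.141, -0.0, 0.467]
ft_force: [-0.4, 0.6, 0.3]
opening: 0.999
```

send_rows(
  moves=[
    [[0.14,-0.17,0,0,0,0],[0.14,-0.17,0,0,0,0],[0.14,-0.17,0,0,0,0],[0.14,-0.17,0,0,0,0]],
  ],
)

```text
t: 5.72
eef_pos: [612.5, 88.7, 160.2]
tcp_rot: [3.141, 0.0, 0.465]
ft_force: [-1.1, -1.0, 0.1]
opening: 0.999
```

```bash
python3 - <<'E'
from h import *
s,c=wrist('w3.png');print(s['t'],s['eef_pos'],s['tcp_rot'],s['ft_force'])
e=world2px(c,[(588.8,141.7,10)])[0];print(e)
for q in env.outline_of('wrist','cover'):
    print(q['confidence'],q['xy'],q['region'].sum())
    if np.hypot(*(np.array(q['xy'])-e))<50:
        r=fit([(c,q['region'].astype(np.float32))],COVER,[588.8,141.7,.464]);print(np.round(r,3))
        im=c['image'].copy();m=mask(c,COVER,r[:3]);im[cv2.dilate((m>.5).astype(np.uint8),np.ones((3,3)))-(m>.5)>0]=[255,0,0]
        save('w3o.png',im)
        d=toolT(s)[:3,:3].T@(np.array([r[0],r[1],19])-s['eef_pos']);print('shift',d/300,'turn',-(r[2]-s['tcp_rot'][2])/(np.pi/2))
E
```

```text
5.7167 [612.49130562  88.67031864 160.23771406] [3.14146208e+00 1.07821781e-04 4.64885125e-01] [-1.09439142 -1.01441488  0.10148283]
[255.33073619 126.20515619]
0.92 [425.0, 175.3] 7609
0.78 [80.7, 91.2] 9696
0.57 [252.2, 122.1] 8272
[5.88940e+02 1.41253e+02 4.62000e-01 9.76000e-01]
shift [ 0.008458   -0.19193112  0.47076641] turn 0.0015256464772315317
```

View pics/w3o.png

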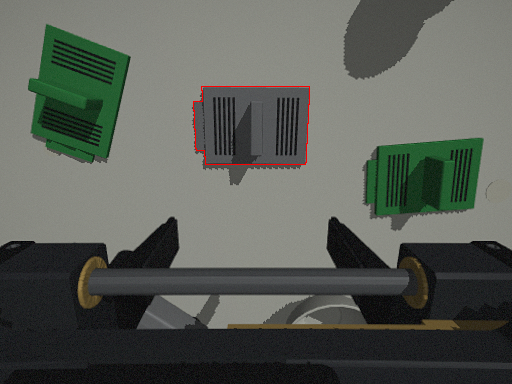

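The fitted outline hugs the grey cover at (252,125), lip to the left (-x). Grasp next.

send_rows(
  moves=[
    [[0.008,-0.192,0.25,0,0,0],[0.008,-0.192,0.25,0,0,0],[0.008,-0.192,0.3,0,0,0],[0.008,-0.192,0.4,0,0,0],[0.008,-0.192,0.45,0,0,0],[0.008,-0.192,0.467,0,0,0],[0.008,-0.192,0.467,0,0,0]],
  ],
)

```text
t: 6.4
eef_pos: [588.7, 140.2, 19.3]
tcp_rot: [-3.141, 0.002, 0.463]
ft_force: [0.1, -0.1, 0.4]
opening: 0.999
```

send_rows(
  grip=1,
  moves=[
    [[0,0,0,0,0,0],[0,0,0,0,0,0],[0,0,0,0,0,0],[0,0,0,0,0,0],[0,0,0,0,0,0],[0,0,0,0,0,0],[0,0,0,0,0,0],[0,0,0,0,0,0],[0,0,0,0,0,0],[0,0,0,0,0,0]],
  ],
)

```text
t: 7.23
eef_pos: [589.0, 141.5, 20.1]
tcp_rot: [-3.142, -0.0, 0.464]
ft_force: [-0.2, -0.3, 0.3]
opening: 0.357
```

send_rows(
  moves=[
    [[0,0,0,0,0,0],[0,0,0,0,0,0],[0,0,0,0,0,0],[0,0,0,0,0,0],[0,0,0,0,0,0],[0,0,0,0,0,0],[0,0,0,0,0,0]],
  ],
)

```text
t: 7.82
eef_pos: [589.0, 141.5, 20.1]
tcp_rot: [-3.142, -0.0, 0.464]
ft_force: [0.4, -0.1, -1.0]
opening: 0.126
```

send_rows(
  moves=[
    [[0,0,-0.1,0,0,0],[0,0,-0.2,0,0,0],[0,0,-0.35,0,0,0],[0,0,-0.467,0,0,0],[0,0,-0.467,0,0,0],[0,0,-0.467,0,0,0]],
  ],
)

```text
t: 8.32
eef_pos: [589.6, 141.6, 162.2]
tcp_rot: [3.14, -0.004, 0.464]
ft_force: [0.2, 0.0, -2.0]
opening: 0.125
```

```bash
python3 - <<'E'
from h import *
s,c=wrist('w4.png');print(s['t'],s['eef_pos'],s['tcp_rot'],s['ft_force'],s['opening'])
# cover in hand: plate origin 20mm beyond TCP nominal
T=toolT(s)
def view(p):pass
q=env.look_for('wrist','cover');print(q)
# predicted outline for nominal in-hand pose
im=c['image'].copy()
X=np.array([[1,0,0],[0,-1,0],[0,0,-1.]])
for b in COVER:
    P=(b@X.T+[0,0,20])@T[:3,:3].T+T[:3,3];h=cv2.convexHull(np.round(world2px(c,P)).astype(np.int32));cv2.polylines(im,[h],True,(255,0,0))
save('w4o.png',im)
E
```

```text
8.3167 [589.59978486 141.56525778 162.18494463] [ 3.1403435  -0.00380165  0.46419143] [ 1.85474115e-01  3.50786413e-06 -1.95719024e+00] 0.12501676622678787
[{'xy': [85.1, 147.9], 'confidence': 0.94}, {'xy': [248.1, 205.8], 'confidence': 0.85}, {'xy': [190.4, 14.5], 'confidence': 0.64}]
```

View pics/w4o.png

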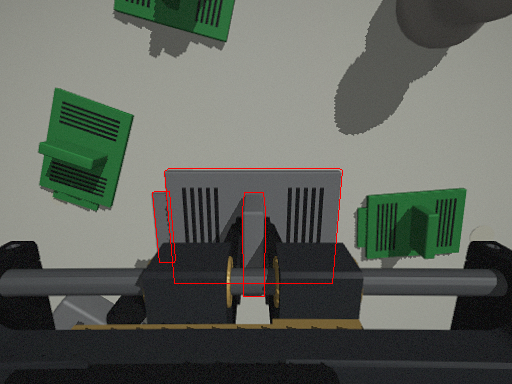

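The predicted in-hand outline matches the held cover: centred, square, underside 20 mm past the TCP. Next is the approach computation.

```bash
cat >> h.py <<'E'
CP=np.array([540.0,-162.6,0]);CY=-0.213
RC=R.from_euler('z',CY).as_matrix()
X=np.diag([1.,-1,-1])
def target(lx,lz,th,y=0):
    Rc=RC@R.from_euler('y',-th).as_matrix()
    o=CP+RC@np.array([lx,y,lz])-Rc@np.array([-65,0,0])
    return o+Rc@np.array([0,0,20]),Rc@X
def go(T,p,Rt):
    d=T[:3,:3].T@(p-T[:3,3])/300;w=R.from_matrix(T[:3,:3].T@Rt).as_rotvec()/(np.pi/2)
    print(np.round(np.r_[d,w],4).tolist())
def where(s=None):
    s=s or env.state();T=toolT(s);Rc=T[:3,:3]@X;o=T[:3,3]-Rc@np.array([0,0,20]);l=RC.T@(o+Rc@np.array([-65,0,0])-CP)
    M=RC.T@Rc;print('t',round(s['t'],2),'lip',np.round(l,2),'org',np.round(RC.T@(o-CP),2),'tilt',round(np.arctan2(M[2,0],M[0,0]),4),'roll',round(np.arctan2(M[2,1],M[2,2]),4),'yaw',round(np.arctan2(M[1,0],M[0,0]),4),'Fcase',np.round(RC.T@s['ft_force'],2),'Mcase',np.round(RC.T@s['moment'],2),'op',round(s['opening'],3))
E
python3 - <<'E'
from h import *
s=env.state();where(s);T=toolT(s)
p,Rt=target(-40,120,.262);go(T,p,Rt)
T2=np.eye(4);T2[:3,:3]=Rt;T2[:3,3]=p
go(T2,*target(-40,62,.262));print(p)
E
```

```text
t 8.42 lip [-67.68 266.58 139.28] org [-17.02 307.31 139.19] tilt -0.0018 roll 0.0006 yaw 0.6772 Fcase [-0.63 -0.51 -1.45] Mcase [-0.04  0.02 -0.03] op 0.125
[-0.552, 0.8706, 0.0104, -0.0565, 0.1613, 0.4286]
[-0.0501, 0.0, 0.1867, 0.0, 0.0, 0.0]
[ 557.2037712  -166.32084453  156.15331076]
```

send_rows(
  moves=[
    [[-0.552,0.8706,0.0104,-0.0565,0.1613,0.4286],[-0.552,0.8706,0.0104,-0.0565,0.1613,0.4286],[-0.552,0.8706,0.0104,-0.0565,0.1613,0.4286],[-0.552,0.8706,0.0104,-0.0565,0.1613,0.4286],[-0.552,0.8706,0.0104,-0.0565,0.1613,0.4286],[-0.552,0.8706,0.0104,-0.0565,0.1613,0.4286],[-0.552,0.8706,0.0104,-0.0565,0.1613,0.4286],[-0.552,0.8706,0.0104,-0.0565,0.1613,0.4286],[-0.552,0.8706,0.0104,-0.0565,0.1613,0.4286],[-0.552,0.8706,0.0104,-0.0565,0.1613,0.4286],[-0.552,0.8706,0.0104,-0.0565,0.1613,0.4286]],
  ],
)

```text
t: 9.33
eef_pos: [557.3, -165.6, 155.8]
tcp_rot: [-3.14, -0.261, -0.213]
ft_force: [-0.3, -0.3, -1.3]
opening: 0.128
```

```bash
python3 - <<'E'
from h import *
s=env.state();where(s);go(toolT(s),*target(-40,62,.262))
E
```

```text
t 9.33 lip [-40.08   0.82 119.69] org [ 22.72   0.79 136.46] tilt 0.2609 roll 0.0012 yaw -0.0004 Fcase [-0.2  -0.33 -1.31] Mcase [-0.08  0.29  0.01] op 0.128
[-0.0494, 0.0028, 0.1856, -0.0007, 0.0007, -0.0003]
```

Descend to 12 mm above the stated ledge, then verify alignment with a picture.

send_rows(
  moves=[
    [[-0.025,0.001,0.093,0,0,0],[-0.05,0.002,0.186,0,0,0],[-0.05,0.002,0.186,0,0,0],[-0.05,0.002,0.186,0,0,0],[-0.05,0.002,0.186,0,0,0]],
  ],
)

```text
t: 9.75
eef_pos: [558.3, -166.1, 100.1]
tcp_rot: [-3.141, -0.264, -0.212]
ft_force: [0.5, -0.5, -0.5]
opening: 0.126
```

```bash
python3 - <<'E'
from h import *
s,c=wrist();where(s);save('w5.png',cv2.resize(c['image'][60:330,90:450],(800,600),interpolation=cv2.INTER_CUBIC))
E
```

```text
t 9.75 lip [-38.88   0.39  63.89] org [23.88  0.46 80.83] tilt 0.2638 roll 0.0005 yaw 0.001 Fcase [ 0.63 -0.37 -0.51] Mcase [-0.1   0.25  0.03] op 0.126
```

View pics/w5.png

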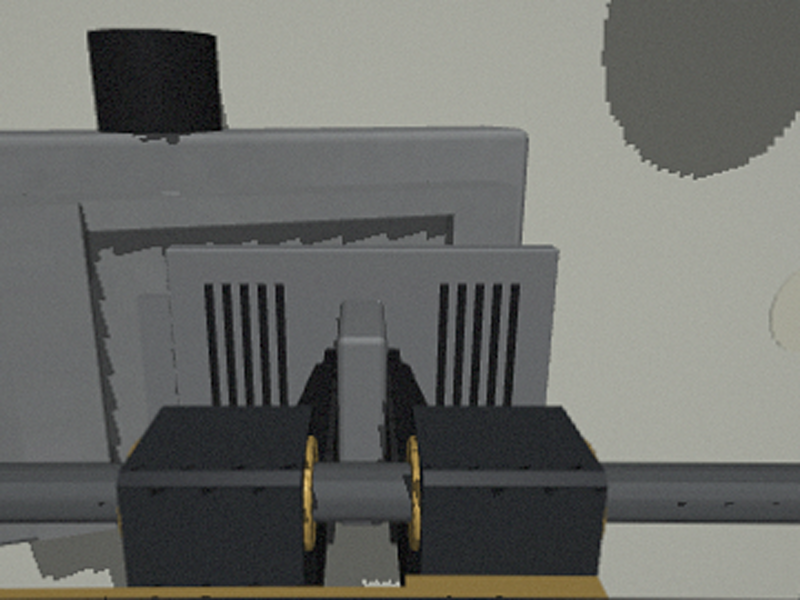

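The held cover sits over the bay with its lip at (150,370), right of the rail edge at (100,330), square to the bay. Next I lower it by feel.

send_rows(
  moves=[
    [[-0.0017,0,0.0064,0,0,0],[-0.0035,0,0.0128,0,0,0],[-0.0043,0,0.0161,0,0,0],[-0.0043,0,0.0161,0,0,0],[-0.0043,0,0.0161,0,0,0]],
  ],
)

```text
t: 10.22
eef_pos: [557.8, -166.8, 94.5]
tcp_rot: [-3.141, -0.264, -0.213]
ft_force: [0.1, -1.0, -1.8]
opening: 0.124
```

```bash
python3 -c "
from h import *
where()"
```

```text
t 10.22 lip [-39.24  -0.34  58.24] org [23.52 -0.36 75.17] tilt 0.2636 roll 0.0005 yaw -0.0002 Fcase [ 0.35 -0.93 -1.76] Mcase [-0.11  0.27 -0.04] op 0.124
```

send_rows(
  moves=[
    [[-0.0009,0,0.0032,0,0,0],[-0.0009,0,0.0032,0,0,0],[-0.0017,0,0.0064,0,0,0],[-0.0017,0,0.0064,0,0,0]],
  ],
)

```text
t: 10.55
eef_pos: [557.7, -166.8, 92.1]
tcp_rot: [-3.141, -0.263, -0.213]
ft_force: [0.2, -0.1, -0.9]
opening: 0.125
```

```bash
python3 -c "
from h import *
where()"
```

```text
t 10.55 lip [-39.34  -0.34  55.93] org [23.43 -0.36 72.84] tilt 0.2632 roll 0.0006 yaw -0.0002 Fcase [ 0.27 -0.09 -0.9 ] Mcase [-0.13  0.21 -0.01] op 0.125
```

send_rows(
  moves=[
    [[-0.0009,0,0.0032,0,0,0],[-0.0009,0,0.0032,0,0,0],[-0.0017,0,0.0064,0,0,0],[-0.0017,0,0.0064,0,0,0]],
  ],
)

```text
t: 10.88
eef_pos: [557.8, -166.8, 90.2]
tcp_rot: [-3.141, -0.263, -0.213]
ft_force: [0.5, -1.0, -1.1]
opening: 0.122
```

```bash
python3 -c "
from h import *
where()"
```

```text
t 10.88 lip [-39.3   -0.31  53.96] org [23.46 -0.33 70.87] tilt 0.2633 roll 0.0006 yaw -0.0002 Fcase [ 0.7  -0.89 -1.09] Mcase [-0.04  0.28 -0.1 ] op 0.122
```

send_rows(
  moves=[
    [[-0.0005,0,0.0016,0,0,0],[-0.0005,0,0.0016,0,0,0],[-0.0009,0,0.0032,0,0,0],[-0.0009,0,0.0032,0,0,0]],
  ],
)

```text
t: 11.22
eef_pos: [557.8, -166.8, 89.3]
tcp_rot: [-3.141, -0.263, -0.213]
ft_force: [-0.2, 0.2, -0.9]
opening: 0.125
```

```bash
python3 -c "
from h import *
where()"
```

```text
t 11.22 lip [-39.29  -0.3   53.06] org [23.47 -0.31 69.98] tilt 0.2634 roll 0.0006 yaw -0.0002 Fcase [-0.23  0.19 -0.93] Mcase [-0.04  0.24  0.01] op 0.125
```

send_rows(
  moves=[
    [[-0.0005,0,0.0016,0,0,0],[-0.0009,0,0.0032,0,0,0],[-0.0009,0,0.0032,0,0,0]],
  ],
)

```text
t: 11.47
eef_pos: [557.8, -166.8, 88.3]
tcp_rot: [-3.141, -0.263, -0.213]
ft_force: [-0.5, -0.2, -0.8]
opening: 0.124
```

```bash
python3 -c "
from h import *
where()"
```

```text
t 11.47 lip [-39.28  -0.32  52.08] org [23.48 -0.34 69.  ] tilt 0.2634 roll 0.0006 yaw -0.0003 Fcase [-0.47 -0.35 -0.78] Mcase [-0.1   0.28  0.01] op 0.124
```

send_rows(
  moves=[
    [[-0.0005,0,0.0016,0,0,0],[-0.0009,0,0.0032,0,0,0],[-0.0009,0,0.0032,0,0,0]],
  ],
)

```text
t: 11.72
eef_pos: [558.0, -166.9, 87.9]
tcp_rot: [-3.141, -0.264, -0.213]
ft_force: [-0.6, -0.2, 8.8]
opening: 0.126
```

```bash
python3 -c "
from h import *
where()"
```

```text
t 11.72 lip [-39.04  -0.34  51.6 ] org [23.7  -0.35 68.58] tilt 0.2642 roll 0.0004 yaw -0.0001 Fcase [-0.58 -0.29  8.8 ] Mcase [-0.05  0.71 -0.01] op 0.126
```

Ledge found at about case z 51.8. Back off 1 mm, then slide toward the slot.

send_rows(
  moves=[
    [[0.0009,0,-0.0032,0,0,0],[0.0009,0,-0.0032,0,0,0],[-0.012,0,-0.0067,0,0,0],[-0.025,0,-0.0101,0,0,0],[-0.0377,0,-0.0136,0,0,0],[-0.0377,0,-0.0136,0,0,0],[-0.0377,0,-0.0136,0,0,0]],
  ],
)

```text
t: 12.3
eef_pos: [545.7, -164.1, 88.3]
tcp_rot: [-3.141, -0.263, -0.213]
ft_force: [-0.5, -0.4, -1.2]
opening: 0.127
```

```bash
python3 -c "
from h import *
where()"
```

```text
t 12.3 lip [-51.69  -0.27  52.08] org [11.08 -0.29 68.97] tilt 0.2629 roll 0.0007 yaw -0.0003 Fcase [-0.39 -0.54 -1.23] Mcase [-0.12  0.31  0.04] op 0.127
```

send_rows(
  moves=[
    [[-0.0032,0,-0.0009,0,0,0],[-0.0064,0,-0.0017,0,0,0],[-0.0096,0,-0.0026,0,0,0],[-0.0096,0,-0.0026,0,0,0]],
  ],
)

```text
t: 12.63
eef_pos: [543.0, -163.6, 88.3]
tcp_rot: [-3.141, -0.263, -0.213]
ft_force: [-0.2, -0.5, -0.8]
opening: 0.128
```

```bash
python3 -c "
from h import *
where()"
```

```text
t 12.63 lip [-54.42  -0.27  52.08] org [ 8.34 -0.28 68.99] tilt 0.2633 roll 0.0006 yaw -0.0001 Fcase [-0.05 -0.56 -0.81] Mcase [-0.15  0.31 -0.  ] op 0.128
```

send_rows(
  moves=[
    [[-0.0032,0,-0.0009,0,0,0],[-0.0064,0,-0.0017,0,0,0],[-0.0096,0,-0.0026,0,0,0],[-0.0096,0,-0.0026,0,0,0]],
  ],
)

```text
t: 12.97
eef_pos: [540.0, -162.9, 88.3]
tcp_rot: [-3.141, -0.263, -0.213]
ft_force: [-0.2, 0.6, -0.7]
opening: 0.125
```

```bash
python3 -c "
from h import *
where()"
```

```text
t 12.97 lip [-57.52  -0.28  52.09] org [ 5.25 -0.29 69.  ] tilt 0.2631 roll 0.0006 yaw -0.0002 Fcase [-0.35  0.53 -0.67] Mcase [-0.14  0.3   0.02] op 0.125
```

send_rows(
  moves=[
    [[-0.0032,0,-0.0009,0,0,0],[-0.0048,0,-0.0013,0,0,0],[-0.0048,0,-0.0013,0,0,0]],
  ],
)

```text
t: 13.22
eef_pos: [538.6, -162.6, 88.3]
tcp_rot: [-3.141, -0.263, -0.213]
ft_force: [-1.0, 0.1, -1.2]
opening: 0.121
```

```bash
python3 -c "
from h import *
where()"
```

```text
t 13.22 lip [-58.88  -0.28  52.1 ] org [ 3.88 -0.29 69.02] tilt 0.2633 roll 0.0006 yaw -0.0002 Fcase [-0.96 -0.15 -1.22] Mcase [-0.12  0.3   0.  ] op 0.121
```

send_rows(
  moves=[
    [[-0.0016,0,-0.0004,0,0,0],[-0.0032,0,-0.0009,0,0,0],[-0.0032,0,-0.0009,0,0,0]],
  ],
)

```text
t: 13.47
eef_pos: [537.8, -162.5, 88.4]
tcp_rot: [-3.141, -0.264, -0.213]
ft_force: [0.3, 0.1, -1.4]
opening: 0.127
```

```bash
python3 -c "
from h import *
where()"
```

```text
t 13.47 lip [-59.68  -0.32  52.15] org [ 3.07 -0.33 69.09] tilt 0.2636 roll 0.0005 yaw -0.0002 Fcase [ 0.26  0.19 -1.4 ] Mcase [-0.07  0.15  0.03] op 0.127
```

send_rows(
  moves=[
    [[-0.0016,0,-0.0004,0,0,0],[-0.0026,0,-0.0007,0,0,0],[-0.0026,0,-0.0007,0,0,0]],
  ],
)

```text
t: 13.72
eef_pos: [537.6, -162.5, 88.6]
tcp_rot: [-3.141, -0.265, -0.213]
ft_force: [3.7, -0.3, -2.5]
opening: 0.123
```

```bash
python3 -c "
from h import *
where()"
```

```text
t 13.72 lip [-59.9   -0.38  52.25] org [ 2.83 -0.4  69.27] tilt 0.2648 roll 0.0002 yaw -0.0003 Fcase [ 3.67  0.51 -2.47] Mcase [ 0.1  -0.69 -0.02] op 0.123
```

The end wall is felt at lip x -59.9. At this tilt the lip's upper corner leads by 1 mm, so the slot end is at about -61 and the frame offset about +4 mm, which agrees with the picture. Next I pivot down to just above the ramp rest angle.

```bash
python3 - <<'E'
from h import *
s=env.state();T=toolT(s);where(s)
for th in (.235,.205,.175,.14): go(T,*target(-60.94+4*np.sin(th)+.3,52.2,th,-.3))
E
```

```text
t 13.72 lip [-59.9   -0.38  52.25] org [ 2.83 -0.4  69.27] tilt 0.2648 roll 0.0002 yaw -0.0003 Fcase [ 3.67  0.51 -2.47] Mcase [ 0.1  -0.69 -0.02] op 0.123
[0.0025, -0.0003, 0.0068, -0.0001, -0.019, -0.0002]
[0.0038, -0.0003, 0.0133, -0.0001, -0.0381, -0.0002]
[0.0049, -0.0003, 0.0198, -0.0001, -0.0572, -0.0002]
[0.006, -0.0003, 0.0275, -0.0001, -0.0795, -0.0002]
```

send_rows(
  moves=[
    [[0.004,0,0.0068,0,-0.019,0],[0.0052,0,0.0133,0,-0.0381,0],[0.0063,0,0.0198,0,-0.0572,0],[0.0075,0,0.0275,0,-0.0795,0],[0.0075,0,0.0275,0,-0.0795,0],[0.0075,0,0.0275,0,-0.0795,0]],
  ],
)

```text
t: 14.22
eef_pos: [541.3, -163.2, 80.9]
tcp_rot: [-3.141, -0.139, -0.213]
ft_force: [2.0, -1.0, 0.9]
opening: 0.128
```

```bash
python3 - <<'E'
from h import *
s=env.state();T=toolT(s);where(s)
E
```

```text
t 14.22 lip [-60.19  -0.3   52.07] org [ 4.18 -0.29 61.1 ] tilt 0.1393 roll 0.0005 yaw 0.0002 Fcase [ 2.18 -0.59  0.94] Mcase [-0.16 -0.24  0.05] op 0.128
```

send_rows(
  grip=0.3,
  moves=[
    [[0,0,0,0,0,0],[0,0,0,0,0,0],[0,0,0,0,0,0],[0,0,0,0,0,0],[0,0,0,0,0,0]],
  ],
)

```text
t: 14.63
eef_pos: [541.1, -163.2, 81.0]
tcp_rot: [-3.141, -0.139, -0.213]
ft_force: [0.5, -0.3, -0.1]
opening: 0.341
```

```bash
python3 - <<'E'
from h import *
s=env.state();where(s);print(toolT(s)[:3])
E
```

```text
t 14.63 lip [-60.43  -0.29  52.25] org [ 3.95 -0.31 61.23] tilt 0.1386 roll 0.0006 yaw -0.0002 Fcase [ 0.54 -0.15 -0.12] Mcase [-0.17  0.14  0.01] op 0.341
[[ 9.67991470e-01 -2.11475162e-01  1.35169411e-01  5.41093112e+02]
 [-2.09523812e-01 -9.77383205e-01 -2.86677973e-02 -1.63159855e+02]
 [ 1.38174840e-01 -5.71027026e-04 -9.90407688e-01  8.10411001e+01]]
```

send_rows(
  grip=0.3,
  moves=[
    [[0,0,-0.08,0,0,0],[0,0,-0.17,0,0,0],[0,0,-0.17,0,0,0],[0,0,-0.17,0,0,0],[0.06,0,-0.17,0,-0.0885,0],[0.131,0,-0.17,0,-0.0885,0],[0.131,0,-0.17,0,-0.0885,0]],
  ],
)

```text
t: 15.22
eef_pos: [575.8, -170.9, 136.3]
tcp_rot: [-3.141, -0.0, -0.213]
ft_force: [-1.2, 0.4, -1.2]
opening: 0.347
```

send_rows(
  grip=1,
  moves=[
    [[0,0,0,0,0,0],[0,0,0,0,0,0],[0,0,0,0,0,0],[0,0,0,0,0,0],[0,0,0,0,0,0],[0,0,0,0,0,0],[0,0,0,0,0,0]],
  ],
)

```text
t: 15.8
eef_pos: [572.2, -170.0, 137.1]
tcp_rot: [-3.141, 0.0, -0.213]
ft_force: [0.0, -0.4, -0.2]
opening: 0.008
```

```bash
python3 - <<'E'
from h import *
s,c=wrist();where(s);print(RC.T@(s['eef_pos']-CP),s['tcp_rot'])
im=c['image'].copy()
for th,col in ((.122,(255,0,0)),):
    Rc=RC@R.from_euler('y',-th).as_matrix();o=CP+RC@np.array([-60.94+4*np.sin(th),-.3,51.8])-Rc@np.array([-65,0,0])
    for b in COVER: cv2.polylines(im,[cv2.convexHull(np.round(world2px(c,b@Rc.T+o)).astype(np.int32))],True,col)
save('w6.png',cv2.resize(im[60:330,90:450],(800,600),interpolation=cv2.INTER_CUBIC))
E
```

```text
t 15.8 lip [-31.93  -0.37 117.08] org [ 33.07  -0.38 117.06] tilt -0.0002 roll 0.0005 yaw -0.0002 Fcase [ 0.1  -0.35 -0.24] Mcase [-0.13  0.03 -0.02] op 0.008
[ 33.07481842  -0.39263088 137.06150497] [-3.14108299e+00  2.28976449e-04 -2.13166976e-01]
```

View pics/w6.png

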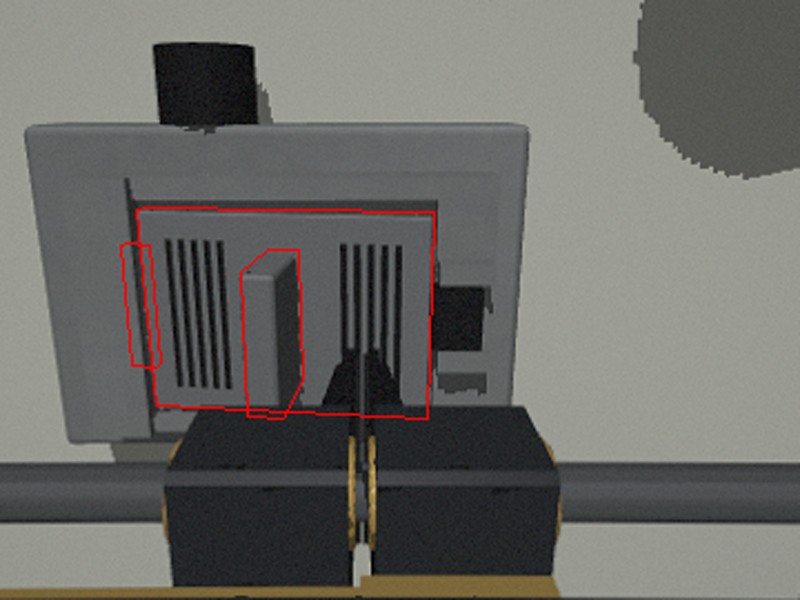

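The cover rests hooked: lip hidden under the rail (plate front at (145,300)), rear edge at the catch (435,320), matching the 7° prediction. Next I press with the closed fingertips.

send_rows(
  moves=[
    [[0,0,0.09,0,0,0],[0,0,0.15,0,0,0],[0,0,0.175,0,0,0],[0,0,0.18,0,0,0],[0,0,0.18,0,0,0]],
  ],
)

```text
t: 16.27
eef_pos: [572.4, -170.0, 83.0]
tcp_rot: [-3.141, 0.001, -0.213]
ft_force: [-0.1, 0.8, 0.0]
opening: 0.004
```

send_rows(
  moves=[
    [[0,0,0.0035,0,0,0],[0,0,0.007,0,0,0],[0,0,0.01,0,0,0],[0,0,0.01,0,0,0]],
  ],
)

```text
t: 16.6
eef_pos: [572.5, -170.0, 80.3]
tcp_rot: [-3.141, -0.0, -0.213]
ft_force: [-0.4, 0.6, -0.4]
opening: 0.007
```

send_rows(
  moves=[
    [[0,0,0.0035,0,0,0],[0,0,0.007,0,0,0],[0,0,0.007,0,0,0]],
  ],
)

```text
t: 16.85
eef_pos: [572.7, -170.1, 78.0]
tcp_rot: [-3.141, -0.001, -0.213]
ft_force: [1.5, 0.1, 1.1]
opening: 0.002
```

Contact at about z 78, as expected. Continue in small steps.

send_rows(
  moves=[
    [[0,0,0.0017,0,0,0],[0,0,0.0034,0,0,0],[0,0,0.0034,0,0,0]],
  ],
)

```text
t: 17.1
eef_pos: [572.7, -170.1, 76.9]
tcp_rot: [-3.141, -0.0, -0.213]
ft_force: [1.2, -0.8, 3.0]
opening: 0.007
```

send_rows(
  moves=[
    [[0,0,0.0017,0,0,0],[0,0,0.0034,0,0,0],[0,0,0.0034,0,0,0]],
  ],
)

```text
t: 17.35
eef_pos: [572.5, -170.0, 75.8]
tcp_rot: [-3.141, 0.0, -0.213]
ft_force: [1.6, -0.5, 4.2]
opening: 0.006
```

send_rows(
  moves=[
    [[0,0,0.0017,0,0,0],[0,0,0.0034,0,0,0],[0,0,0.005,0,0,0],[0,0,0.0067,0,0,0],[0,0,0.0067,0,0,0]],
  ],
)

```text
t: 17.77
eef_pos: [571.7, -169.7, 73.2]
tcp_rot: [-3.141, 0.002, -0.213]
ft_force: [0.6, -0.4, 0.8]
opening: 0.002
```

send_rows(
  moves=[
    [[0,0,0.0017,0,0,0],[0,0,0.0034,0,0,0],[0,0,0.005,0,0,0],[0,0,0.0067,0,0,0],[0,0,0.0067,0,0,0]],
  ],
)

```text
t: 18.18
eef_pos: [572.2, -169.8, 71.5]
tcp_rot: [-3.141, 0.001, -0.213]
ft_force: [0.1, 0.3, 1.0]
opening: 0.004
```

send_rows(
  moves=[
    [[0,0,0.0017,0,0,0],[0,0,0.0034,0,0,0],[0,0,0.005,0,0,0],[0,0,0.0067,0,0,0],[0,0,0.0067,0,0,0]],
  ],
)

```text
t: 18.6
eef_pos: [572.4, -169.9, 69.7]
tcp_rot: [-3.141, 0.0, -0.213]
ft_force: [-0.4, -0.2, 1.2]
opening: 0.005
```

send_rows(
  moves=[
    [[0,0,0.0017,0,0,0],[0,0,0.0034,0,0,0],[0,0,0.005,0,0,0],[0,0,0.005,0,0,0]],
  ],
)

```text
t: 18.93
eef_pos: [572.3, -169.9, 68.1]
tcp_rot: [-3.141, 0.001, -0.213]
ft_force: [-0.6, -0.6, -0.9]
opening: 0.004
```

send_rows(
  moves=[
    [[0,0,0.0017,0,0,0],[0,0,0.0034,0,0,0],[0,0,0.0034,0,0,0]],
  ],
)

```text
t: 19.18
eef_pos: [572.4, -169.9, 67.4]
tcp_rot: [-3.141, 0.0, -0.213]
ft_force: [-0.9, 0.4, 2.3]
opening: 0.005
```

send_rows(
  moves=[
    [[0,0,0.0013,0,0,0],[0,0,0.0017,0,0,0],[0,0,0.0017,0,0,0]],
  ],
)

```text
t: 19.43
eef_pos: [572.4, -169.9, 67.4]
tcp_rot: [-3.141, 0.0, -0.213]
ft_force: [-2.6, 1.1, 8.7]
opening: 0.007
```

Solid stop at the predicted flat height. A slight extra press (about 14 N), then lift and look.

send_rows(
  moves=[
    [[0,0,0.0008,0,0,0],[0,0,0.0008,0,0,0],[0,0,-0.01,0,0,0],[0,0,-0.1,0,0,0],[0,0,-0.23,0,0,0],[0,0.1,-0.25,0,0,0],[0,0.15,-0.25,0,0,0],[0,0.15,-0.25,0,0,0]],
  ],
)

```text
t: 20.1
eef_pos: [562.3, -216.4, 141.6]
tcp_rot: [-3.142, -0.0, -0.215]
ft_force: [-0.8, -0.4, -1.4]
opening: 0.006
```

```bash
python3 - <<'E'
from h import *
s,c=wrist();print(s['t'],s['eef_pos'],s['ft_force'])
im=c['image'].copy()
o=CP+RC@np.array([4.06,-.3,51.8])
for b in COVER: cv2.polylines(im,[cv2.convexHull(np.round(world2px(c,b@RC.T+o)).astype(np.int32))],True,(255,0,0))
f=lambda i:cv2.resize(i[20:260,120:440],(400,300),interpolation=cv2.INTER_CUBIC)
k=env.read_camera('scene');g=lambda i:cv2.resize(i[165:231,160:248],(800,600),interpolation=cv2.INTER_CUBIC)[150:450]
save('w7.png',np.vstack([np.hstack([f(c['image']),f(im)]),g(k['image'])]))
E
```

```text
20.1 [ 562.29700191 -216.38311713  141.55306705] [-0.83743698 -0.39888916 -1.44671324]
```

View pics/w7.png

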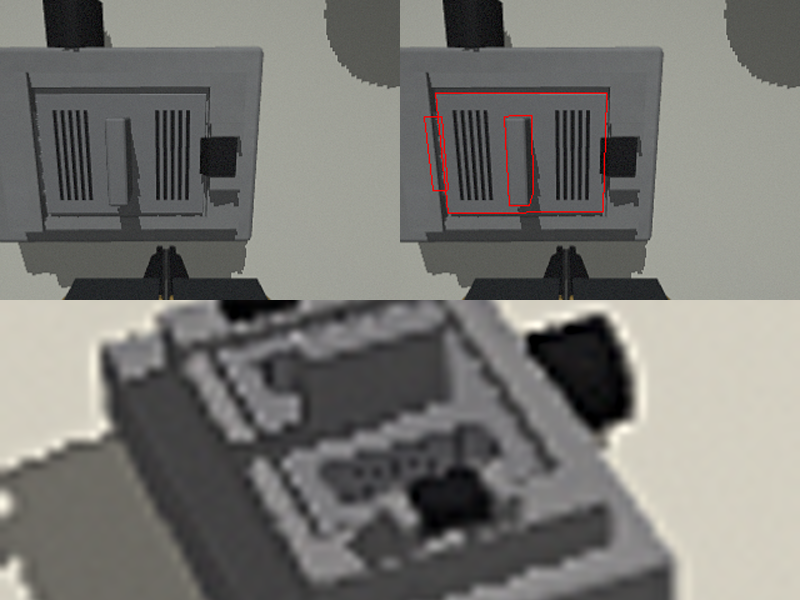

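```bash
python3 - <<'E'
from h import *
s,c=wrist()
g=c['image'].mean(2)
for r in (136,142,148,154): print(r,[int(v) for v in g[r,274:316]])
for u,v in((280.5,132),(280.5,158),(309.5,132),(309.5,158)): print(np.round(RC.T@(px2world(c,[(u,v)],68.5)[0]-CP),1))
b=env.read_camera('scene');print([(t,[np.round(q['xy']).tolist() for q in env.look_for('scene',t)]) for t in('bowl','bottle','cast')])
E
```

```text
136 [100, 98, 98, 99, 97, 97, 98, 57, 23, 21, 20, 24, 18, 22, 22, 29, 26, 30, 33, 24, 28, 28, 20, 34, 18, 33, 19, 28, 32, 30, 32, 34, 33, 23, 27, 30, 21, 60, 60, 58, 104, 102]
142 [99, 97, 98, 100, 99, 101, 101, 32, 9, 31, 17, 28, 16, 31, 29, 24, 31, 32, 27, 25, 30, 26, 33, 31, 29, 16, 30, 29, 15, 31, 33, 32, 24, 27, 28, 29, 34, 59, 62, 55, 107, 107]
148 [100, 99, 95, 100, 99, 97, 102, 37, 19, 22, 22, 23, 23, 26, 27, 26, 24, 34, 34, 29, 27, 29, 31, 24, 28, 28, 36, 27, 26, 34, 34, 22, 30, 21, 28, 26, 63, 107, 107, 94, 91, 105]
154 [99, 95, 98, 99, 94, 99, 101, 17, 25, 33, 20, 32, 29, 28, 26, 33, 23, 29, 23, 23, 26, 24, 30, 30, 21, 29, 23, 33, 21, 20, 29, 25, 24, 29, 27, 25, 103, 105, 105, 102, 101, 102]
[54.3 12.7 68.5]
[54.8 -8.2 68.5]
[77.4 12.6 68.5]
[78.5 -8.3 68.5]
[('bowl', [[285.0, 217.0]]), ('bottle', [[320.0, 129.0]]), ('cast', [[351.0, 159.0]])]
```

The catch front is back at 54.5, against 53.8–55.3 at the start, so it has sprung forward over the plate. Handing in.

```bash
python3 -c "
from h import *
print(env.job_done(),env.state()['t'])"
```

```text
the job is handed in; nothing more can be done
the job is handed in; nothing more can be done
```

The grey cover is refitted in the dust unit, and I handed the job in at about 20 s of the 54 s allowed. No verdict was reported, so the result rests on my own checks.

**How it went:**
- I gripped the cover by its rib and tilted it 15°. I lowered it until the lip touched the ledge, at about z 51.8 mm (1.8 mm above the stated height).
- I slid the lip under the rail to the slot's end wall, which puts the bay frame about 4 mm farther back than stated; the camera picture gave the same figure.
- I pivoted it down to 8°, let go, and pressed behind the rib with the closed fingertips. The force peaked at about 4 N, then dropped, and the cover came to a solid stop at about 9 N.
- I pressed about 0.25 mm further without reading the force. By the stiffness felt earlier, that was about 14 N. The highest force I read was about 10 N, at the ledge.

**Last checks:**
- **Cover:** the outline predicted for a flat, seated cover matches the last wrist picture. The fingertips stopped 0.6 mm above the height predicted for flat, which is within the calibration error.
- **Catch:** its nose overlaps the rear edge. Its front is back where it was before fitting (about 54.5 mm, against 53.8–55.3 mm).
- **Robot:** it was clear of everything at the end.
- **Other things on the bench:** the bowl, bottle and cast appear unmoved, within 3 pixels in the scene view. I did not re-check the putty knife; the arm never went lower than about 150 mm near it.

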